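Level the counter shelf and hold the spirit level down on it

ROBOT

A 7-joint arm with a two-finger parallel gripper is mounted at the origin on the work surface. World frame = base frame: x ahead of the robot, y to its left, z up, the work surface at z = 0. Lengths are in mm, angles in rad, forces in N, time in s.
With the tool pointing down it reaches from about 425 to 925 mm from the base axis. Payload 6.8 kg.
Tool frame: the origin (TCP) lies on the front face of the gripper's body, between the roots of the fingers; the fingertips stand 73 mm ahead of it and the grasp point (between the pads) lies 54 mm ahead of it (tips_ahead is the distance from the TCP to the fingertips, in mm); z points along the fingers, y is the line along which they close (so a half turn about z gives the same grasp; the last joint's range is limited). The gripper opens to 85 mm and grips with 20 to 120 N. Pads are 22 mm wide; open, the fingers measure 114 mm over their backs; the gripper's body (76 mm by 85 mm) begins 54 mm behind the grasp point. The pads swing forward as they close: fully open they stand 13 mm farther back than shut.
Start: joints at [1.158, 0.477, 0.022, 1.555, -0.011, 1.109, -0.083], TCP at [202.577, -643.901, 303.908] pointing down, gripper open.
Joint ranges: [-2.96, 2.96], [-0.34, 2.1], [-1.41, 1.46], [0.24, 2.44], [-1.37, 4.51], [0.17, 1.92], [-2.96, 2.96]. Speed limits (rad/s): [2.39, 2.39, 3.14, 3.14, 3.14, 3.14, 3.14].

INTERFACE

Orientations are given as a unit quaternion [x, y, z, w].
In Python, from workcell import * gives the robot as it stands. The module is installed in compiled form; this text tells all that it offers.
- The arm moves only by the shell command python3 -m creep 'ROWS' [OPENING] [FORCE]. ROWS is text: rows parted by semicolons, each of 4 numbers parted by spaces: the shift along the tool's x, y, z scaled (see below), then the turn about the tool's z scaled (see below). A call has 1 to 8 rows; each row shifts and turns the commanded pose from where the row before left it, along the tool's axes as they then stand; what a row does not reach is not made up. The controller multiplies each number of a shift by 5 cm and each number of a turn by 0.08 rad. A row lasts 1/10 s, in which the tool goes at most 50 mm and 8.59 degrees, less where a joint would pass 70% of its speed; a pose out of reach is approached as far as the arm can. A call with a number of a shift or a turn outside -1 to 1 is refused whole. A call with a gripper value outside its range is refused whole. OPENING is the closure, from 0 (fully open) to 1 (shut), set as the call begins (- or left out, the last holds). The fingers move at their own pace and stop on an object; FORCE is the grip in N (left out, the last holds). Time passes only in rows, so rows that do not move let the fingers close. It gives the time, the measured TCP pose, the force, the opening and the grip force at its end, in the units of the state.
- state(): the state, without advancing time (a new reading comes with each control period).
- snapshot(name): name is "scene" or "top" or "wrist"; returns the picture (384x512x3 uint8, red, green, blue); there is no depth.
- calibration(name): a dict with "fovy" (degrees; the focal length in pixels is half the picture's height over the tangent of half this angle, whatever the lens; pixels are square), "cx", "cy" (the principal point, pixels), "k1" (the pictures are not rectified: a ray, as slopes to the right and down, at radius r is drawn at 1 + k1 r^2 times it, then the intrinsics apply), "rvec" (rotation vector, rad) and "tvec" (3), from world to camera coordinates, as OpenCV has them; the wrist camera has in their place "T_tool_cam" (4x4, takes a point from camera to tool coordinates, whose origin is the TCP and whose axes are the flange's). Camera axes: x right, y down, z forward; pixel columns grow to the right and rows downward; lengths in mm; the calibration is good to about 2 mm. A picture is of the moment at which its call begins: read the wrist's pose just before it. calibration takes no time and is no camera call.
- finish_job(): hands the job in; it is judged then, once.
The state is a dict: "t": time; "joint_pos": joint angles; "dq": joint speeds; "joint_efforts": joint torques, N m; "tcp_pos": TCP position; "ee_rot": TCP orientation; "contact_force": force on the tool from outside, world axes, zero at the start; "ft_torque": the same for the moment, N m; "opening": opening from 0.0 (shut) to 1.0 (fully open); "finger_force": force on a finger pad.
Only numpy, scipy, OpenCV 4.12 (cv2) and the standard library are available. Lean on these libraries where they do the work, as an engineer would, in place of code of your own. Each camera call takes 0.05 s, during which the arm holds its last target. There are 200 camera calls.

TASK

Level the small steel shelf on the counter. Lay the spirit level flat along the middle of the shelf, lengthwise, and let go of it; then, with the level lying there, turn the shelf's levelling foot by its black wing grip, a part turn at a time, until the bubble rests centred between the two lines, and let go of the grip. Finally press the spirit level firmly (about 10 N, never 50 N or more) down onto the shelf from above and finish while still pressing it, with the bubble still centred; leave the other things on the counter where they are.

Things in the scene. Friction and masses are not known exactly. Their poses are not given: they have to be found in the camera images.
- level: Spirit level: plain aluminium bar, black end caps, 140 mm long (x), 28 wide (y), 36 high (z), 0.2 to 0.3 kg, first lying loose on the counter, right way up. Origin: centre of its underside. In the middle of its top a green vial, 68 mm long, with a pale bubble and two black lines; the solid ends, 34 to 70 mm from the middle, are flush at 36 mm. Either way round on the shelf is fine.
- bubble (a joint): Position of the bubble along the level's own +x, in m: 0 is centred, limits -0.026 and +0.026. It drifts to the higher end, about 6 mm per 0.01 rad of the level's slope, and settles in about 1 s. The bubble is 14 mm long and the lines stand 21.4 mm apart, so it lies between them within 3.5 mm of centre.
- board: The shelf's tilting steel plate, with the tab that the foot passes through. Origin on its pivot axis, 11 mm below the plate's upper face and 110 mm to its -y side of the shelf's middle.
- shelf_top (a point): Centre of the shelf plate's upper face, 60 mm above the counter when level. Plate 240 mm long (y, +-120), 120 mm wide (x, +-60), z up. It pivots on two legs at y = -110 mm; the levelling foot stands at y = +140 mm in a narrow tab, and that end rises and sinks. At the start the foot end is always too low, slope 0.013 to 0.035 rad. The shelf's legs are fixed to the counter.
- foot_grip (a point): Grip point of the levelling foot, on its upright axis, 110 (+-2) mm above the counter. The wing grip is an upright black bar 44 mm long (x), 12 mm wide (y), from 85 to 122 mm above the counter, on a round hub 34 mm across (72 to 85 mm); the shelf's tab lies below, at about 60 mm. Take it across its 12 mm width from above.
- foot (a joint): Angle of the levelling foot, rad, growing clockwise seen from above, which raises the foot end: 0.008 rad of slope per rad, so the bubble moves about 5 mm per rad towards the foot. It stays where left (friction 0.12 N m); its grip keeps its height. Travel -4.5 to +2.5, start -3.5 to -2.5; the shelf is level somewhere between -0.8 and +0.8, each time elsewhere (uneven counter): go by the bubble.
- sanitiser: Bystander: clear hand-sanitiser bottle, 56 mm across, 150 mm tall. Origin at its underside.
- wipes: Bystander: white tub of wipes, 84 mm across, 160 mm tall. Origin at its underside.
- jar: Bystander: small amber jar, 50 mm across, 70 mm tall. Origin at its underside.
- tape: Bystander: roll of white tape lying flat, 64 mm across, 24 mm high. Origin at its underside.
- cup: Bystander: white plastic cup, 68 mm across, 85 mm tall. Origin at its underside.
- bin: Bystander: open blue bin, 150 x 100 x 70 mm high. Origin at its underside.
- marker: Bystander: marker pen lying on the counter, 130 mm long (along its own x), 12 mm thick. Origin at its underside.
Mind the look-alikes: they are no part of the job. Several things have the shape of the level; the one meant has the colours described above.

How it is judged:
By the outcome, as a careful person would: the job done as asked, in the order asked, and still so for the second after the job is handed in, while the arm keeps its last pose, push and grip.
It also fails if it takes over 72 s, if anything falls off the work surface, if the arm or the gripper's body presses on something with over 40 N, if the wrist force passes 120 N, or if a joint passes its speed limit or range.

## Working session

There is one attempt and no reset: what is moved stays moved. The work goes in short steps, Python scripts to look and compute and a shell command to move; the robot and the scene stay as the last step left them, time stands still between calls to the robot, and variables do not carry over. Pictures are saved under pics/ and viewed, at most 10 in all, crops included, and the job is handed in when it is done.

```bash
mkdir -p pics
cat > h.py <<'E'
from workcell import *
import numpy as np, cv2
from scipy.spatial.transform import Rotation as R
def cam(n,s=None):
    c=calibration(n); f=192/np.tan(np.radians(c["fovy"])/2)
    if "T_tool_cam" in c:
        s=s or state(); T=np.eye(4); T[:3,:3]=R.from_quat(s["ee_rot"]).as_matrix(); T[:3,3]=s["tcp_pos"]
        M=T@np.array(c["T_tool_cam"]); return c,f,M[:3,:3],M[:3,3]
    Rw=R.from_rotvec(np.ravel(c["rvec"])).as_matrix(); return c,f,Rw.T,-Rw.T@np.ravel(c["tvec"])
def ray(C,u,v):
    c,f,Rc,o=C; d=np.array([(u-c["cx"])/f,(v-c["cy"])/f]); p=d.copy()
    for _ in range(20): p=d/(1+c["k1"]*(p@p))
    return o,Rc@np.array([p[0],p[1],1])
def pt(C,u,v,z):
    o,d=ray(C,u,v); return o+d*(z-o[2])/d[2]
def proj(C,P):
    c,f,Rc,o=C; q=Rc.T@(np.array(P)-o); p=q[:2]/q[2]; p=p*(1+c["k1"]*(p@p)); return p*f+[c["cx"],c["cy"]]
def snap(n,name):
    s=state(); im=snapshot(n); cv2.imwrite(f"pics/{name}.png",cv2.cvtColor(im,cv2.COLOR_RGB2BGR)); return im,cam(n,s)
E
python3 - <<'E'
from h import *
for n in("top","scene","wrist"):
    im,C=snap(n,n+"0"); print(n,C[3].round(),C[2].round(2).tolist(),C[0]["fovy"])
a=[cv2.resize(cv2.imread(f"pics/{n}0.png"),(800,600)) for n in("top","scene")]
for n,i in zip("ab",a): cv2.imwrite(f"pics/{n}.png",i)
print(state())
E
```

```text
top [ 479.  -22. 1499.] [[0.02, -1.0, 0.06], [-1.0, -0.02, 0.01], [-0.0, -0.06, -1.0]] 49.231782441157655
scene [ 962. -494.  905.] [[0.73, 0.55, -0.42], [0.69, -0.58, 0.45], [0.0, -0.61, -0.79]] 56.08975916598795
wrist [ 280. -620.  373.] [[0.3, -0.91, -0.3], [-0.95, -0.29, -0.09], [-0.0, 0.31, -0.95]] 71.12144671391155
{'t': 0.15, 'joint_pos': array([ 1.15789019,  0.47760152,  0.02235925,  1.55619248, -0.01151349,
        1.10930715, -0.08310425]), 'dq': array([ 2.04267494e-03, -2.27141048e-03,  2.03764174e-04, -1.39684045e-03,
        6.66082354e-07,  4.67360721e-04, -1.07725322e-04]), 'joint_efforts': array([ 2.86582726e-03, -5.96925938e+01,  1.61048457e+00, -2.81489342e+01,
        1.26492340e-02,  6.58029952e-03, -1.26829815e-05]), 'tcp_pos': array([ 202.46730099, -643.55744425,  303.16852622]), 'ee_rot': array([ 9.88409131e-01,  1.51812102e-01, -1.48773989e-04, -6.73937628e-04]), 'contact_force': array([-1.11335417,  0.33019484,  0.13664403]), 'ft_torque': array([-0.04096341, -0.03173261,  0.01250152]), 'finger_force': 0.0, 'opening': 0.9995398405495445}
```

View pics/a.png

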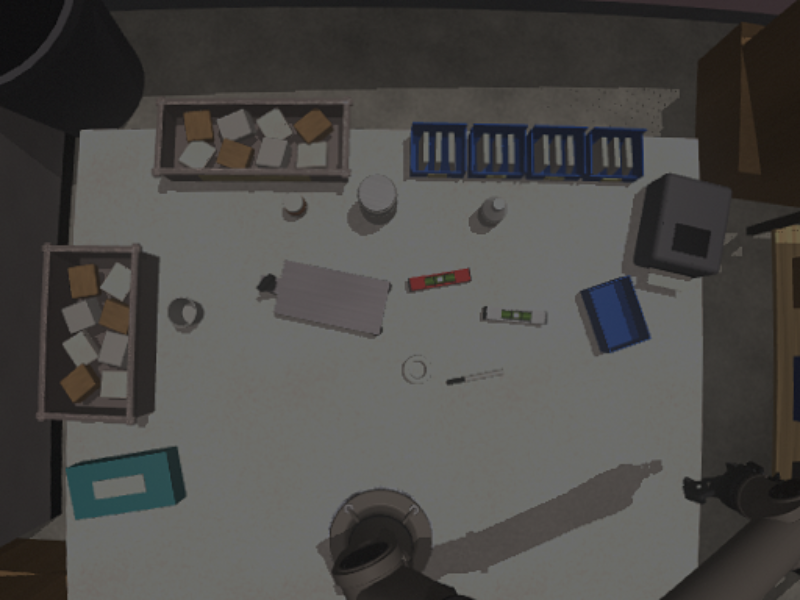

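View pics/b.png

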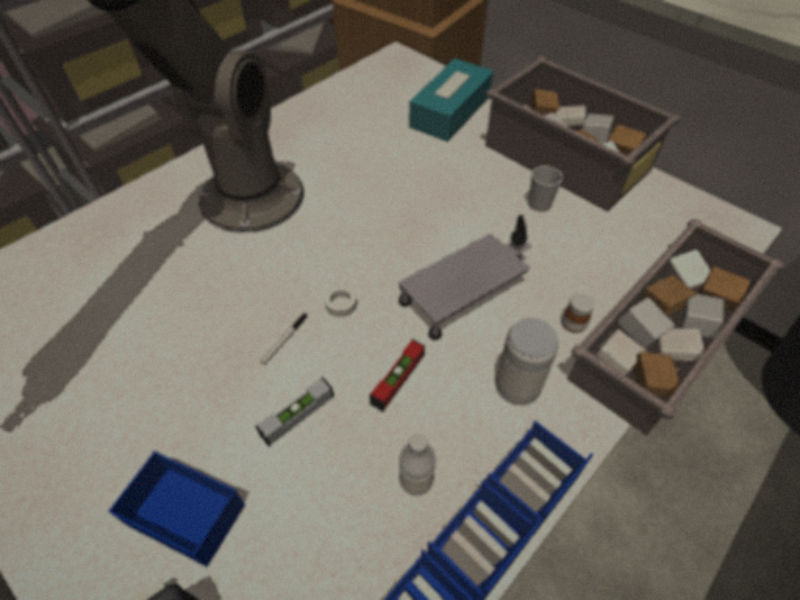

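The top view shows the aluminium level with its green vial at about (514,316), the red decoy at (440,280), the shelf plate at (332,297) and the black wing grip at (267,285). These pixels are in the 800×600 scaling.

Run:
```python
from h import *
C=cam("top"); k=1/1.5625
P=lambda u,v,z: pt(C,u*k,v*k,z)[:2].round(1)
print("level ends",P(483,314,36),P(547,318,36),"c",P(515,316,36))
q=np.array([P(285,262,60),P(390,284,60),P(380,334,60),P(275,308,60)]);print("shelf",q,q.mean(0))
print("grip",P(267,284,120),"tape",P(416,369,24),"pen",P(475,377,6),"red",P(440,280,36),"wipes",P(378,195,160),"cup",P(185,312,85),"jar",P(294,205,70),"san",P(493,210,150))
```

```text
level ends [ 516.1 -219.2] [ 509.1 -363.9] c [ 512.7 -291.3]
shelf [[623.9 223.1]
 [578.5 -10.3]
 [468.3   9.9]
 [521.6 242.8]] [548.075 116.375]
grip [570.4 250.2] tape [390.8 -71.4] pen [ 373.3 -206.5] red [ 590.9 -122. ] wipes [756.1  16.7] cup [508.6 437.4] jar [750.  205.1] san [ 730.5 -223.6]
```

```bash
r='0.8 -0.48 0 0'; python3 -m creep '0.8 -0.48 0 0;0.8 -0.48 0 0;0.8 -0.48 0 0;0.8 -0.48 0 0;0.8 -0.48 0 0;0.8 -0.48 0 0;0.8 -0.48 0 0;0.8 -0.48 0 0' 0 40
python3 -m creep '0.8 -0.48 0 0;0.8 -0.48 0 0;0 0 0 -1;0 0 0 -1;0 0 0 -1;0 0 0 -1;0 0 0 -1;0 0 0 -1'
python3 -m creep '0 0 0.5 -1;0 0 0.5 -1;0 0 0 -1;0 0 0 -1;0 0 0 -1;0 0 0 -1;0 0 0 -1;0 0 0 -1'
python3 -m creep '0 0 0 -1;0 0 0 0;0 0 0 0'
python3 - <<'E'
from h import *
im,C=snap("wrist","w1"); s=state(); print(s["tcp_pos"],R.from_quat(s["ee_rot"]).as_matrix().round(3).tolist(),s["joint_pos"].round(2),s["t"])
E
```

```text
t: 0.95
tcp_pos: [451.1, -363.1, 303.8]
ee_rot: [0.988, 0.152, -0.0, -0.0]
contact_force: [0.3, -0.4, 0.9]
opening: 1.005
finger_force: 0.0
t: 1.75
tcp_pos: [511.9, -294.9, 303.6]
ee_rot: [0.923, 0.384, -0.0, -0.0]
contact_force: [0.6, -0.3, 0.8]
opening: 1.001
finger_force: 0.0
t: 2.55
tcp_pos: [511.9, -294.9, 253.6]
ee_rot: [0.756, 0.655, -0.0, -0.0]
contact_force: [-0.8, -0.1, 0.3]
opening: 1.002
finger_force: 0.0
t: 2.85
tcp_pos: [512.0, -295.0, 253.7]
ee_rot: [0.731, 0.683, -0.0, -0.0]
contact_force: [0.3, -0.4, -0.0]
opening: 1.001
finger_force: 0.0
[ 512.01480056 -294.96523668  253.78014356] [[0.068, 0.998, -0.0], [0.998, -0.068, 0.0], [0.0, -0.0, -1.0]] [ 0.71  0.42 -0.38  1.79  0.18  0.97  0.19] 2.9
```

View pics/w1.png

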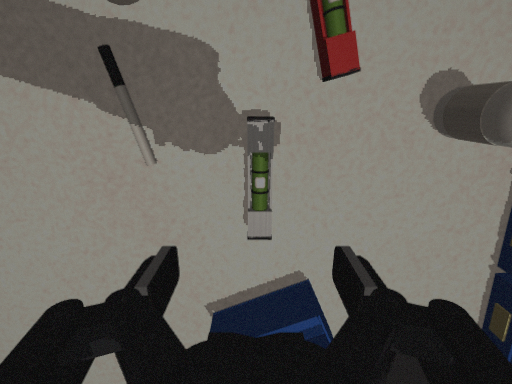

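The wrist view shows the level upright at (260,178), with its top face from about (261,119) to (260,238). Its bubble is at (260,182), centred.

Run:
```python
from h import *
C=cam("wrist"); s=state()
a,b,m=[pt(C,*q,36)[:2] for q in((260.5,118),(260,239),(260,182))]
print(a,b,np.linalg.norm(a-b),m); c=(a+b)/2
Rt=R.from_quat(s["ee_rot"]).as_matrix()
for g in(c,m): print((Rt.T@np.r_[g-s["tcp_pos"][:2],0]).round(1))
d=Rt.T@np.r_[a-b,0]; print("angle to tool x",np.arctan(d[1]/d[0]))
```

```text
[ 522.7288703  -227.52576188] [ 513.48319931 -366.2947951 ] 139.0766947108025 [ 517.91927616 -295.80676295]
[-1.5  6.2 -0. ]
[-0.4  5.9 -0. ]
angle to tool x -0.0015247254803532426
```

```bash
python3 -m creep '-0.02 0.12 0.7 0;0 0 0.7 0;0 0 0.7 0;0 0 0.7 0;0 0 0.5 0;0 0 0.2 0;0 0 0 0;0 0 0 0'
python3 -m creep '0 0 0 0;0 0 0 0;0 0 0 0;0 0 0 0;0 0 0 0;0 0 0 0;0 0 0 0;0 0 0 0' 1 40
python3 -m creep '0 0 -0.5 0;0 0 -0.7 0;0 0 -0.7 0;0 0 -0.7 0;0 0 0 0;0 0 0 0'
```

```text
t: 3.7
tcp_pos: [518.8, -296.6, 80.0]
ee_rot: [0.73, 0.683, 0.0, 0.001]
contact_force: [0.3, -0.2, -0.1]
opening: 0.998
finger_force: 0.0
t: 4.5
tcp_pos: [518.1, -296.5, 79.5]
ee_rot: [0.73, 0.683, -0.0, 0.0]
contact_force: [-2.1, 0.8, 5.8]
opening: 0.321
finger_force: 41.4
t: 5.1
tcp_pos: [517.9, -296.4, 209.1]
ee_rot: [0.73, 0.683, 0.0, 0.0]
contact_force: [-0.4, 0.2, -2.4]
opening: 0.318
finger_force: 40.5
```

```bash
python3 -m creep '0.82 0 -0.3 0;0.82 0 -0.3 0;0.82 0 -0.3 0;0.82 0 -0.3 0;0.82 0 -0.3 0;0.82 0 -0.3 0;0.82 0 -0.3 0;0.82 0 -0.3 0'
python3 -m creep '0 0 0 0.8;0 0 0 0.75;0 0 0 0;0 0 0 0;0 0 0 0'
python3 - <<'E'
from h import *
im,C=snap("wrist","w2"); s=state(); print(s["tcp_pos"],R.from_quat(s["ee_rot"]).as_matrix().round(3).tolist(),s["joint_pos"].round(2),s["t"])
E
```

```text
t: 5.9
tcp_pos: [538.6, 32.3, 327.3]
ee_rot: [0.73, 0.683, -0.001, -0.001]
contact_force: [0.8, 0.7, -2.1]
opening: 0.32
finger_force: 40.3
t: 6.4
tcp_pos: [539.3, 30.6, 327.9]
ee_rot: [0.771, 0.637, -0.001, -0.001]
contact_force: [-0.5, -0.3, -1.9]
opening: 0.325
finger_force: 40.3
[539.45832811  30.57976494 328.20049048] [[0.189, 0.982, -0.001], [0.982, -0.189, 0.0], [-0.0, -0.001, -1.0]] [ 0.25  0.28 -0.51  1.82  0.15  1.08 -0.5 ] 6.45
```

View pics/w2.png

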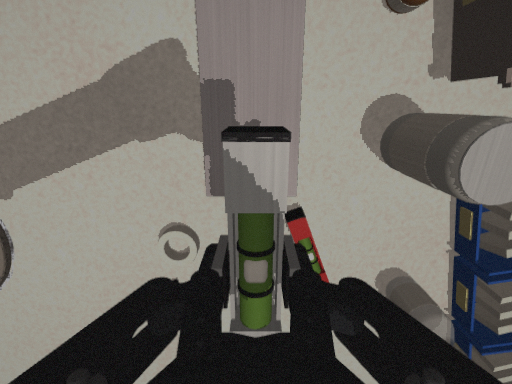

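The shelf fills the top centre of the wrist view. Its left edge runs (196,0)→(206,196) and its right edge (305,0)→(296,197). The gripped level sits centred in front.

Run:
```python
from h import *
C=cam("wrist"); s=state()
L0,L1=pt(C,206,196,60)[:2],pt(C,196.5,3,57)[:2]; r0,r1=pt(C,296.5,197,60)[:2],pt(C,304.5,3,57)[:2]
print(L0,r0,np.linalg.norm(L0-r0),L1,r1,np.linalg.norm(L1-r1))
ang=[np.degrees(np.arctan2(*(v)[::-1])) for v in(L1-L0,r1-r0,(L1+r1-L0-r0))]; print(ang)
n=(L0+r0)/2; a=np.radians(ang[2]); u=np.array([np.cos(a),np.sin(a)]); c=n+120*u; print("centre",c,"grip",c+140*u)
Rt=R.from_quat(s["ee_rot"]).as_matrix(); print((Rt.T@np.r_[c-s["tcp_pos"][:2],0]).round(1), np.degrees(np.arctan2(Rt[1,0],Rt[0,0])))
```

```text
[469.24226553   9.63705817] [587.1766287  -14.43671835] 120.36636046048106 [512.59745778 224.04529177] [627.02804328 202.05088147] 116.52516029880711
[np.float64(78.56844206601106), np.float64(79.56966141781723), np.float64(79.07062281181446)]
centre [550.96131469 115.42356539] grip [577.5051602  252.88419344]
[85.5 -4.7 -0. ] 79.13102991577918
```

```bash
python3 -m creep '0.85 -0.05 0 0;0.85 -0.04 0.3 0;0 0 0.7 0;0 0 0.7 0;0 0 0.7 0;0 0 0.7 0;0 0 0.5 0;0 0 0 0'
python3 -m creep '0 0 0.1 0;0 0 0.03 0;0 0 0 0'
```

```text
t: 7.25
tcp_pos: [549.2, 114.2, 145.4]
ee_rot: [0.771, 0.637, -0.003, -0.002]
contact_force: [-0.8, -0.7, -2.9]
opening: 0.317
finger_force: 40.2
t: 7.55
tcp_pos: [552.1, 115.4, 143.6]
ee_rot: [0.771, 0.637, 0.001, 0.0]
contact_force: [-0.3, -0.2, -1.6]
opening: 0.322
finger_force: 40.2
```

```bash
python3 -m creep '0 0 0.02 0;0 0 0 0;0 0 0 0'; python3 -m creep '0 0 0.03 0;0 0 0 0;0 0 0 0'
```

```text
t: 7.85
tcp_pos: [551.5, 115.3, 141.8]
ee_rot: [0.771, 0.637, 0.0, 0.0]
contact_force: [-0.2, -0.4, -3.4]
opening: 0.318
finger_force: 40.2
t: 8.15
tcp_pos: [551.3, 115.3, 139.8]
ee_rot: [0.771, 0.637, -0.0, -0.0]
contact_force: [0.1, 0.3, -2.1]
opening: 0.318
finger_force: 40.2
```

```bash
python3 -m creep '0 0 0.03 0;0 0 0 0;0 0 0 0'; python3 -m creep '0 0 0.02 0;0 0 0 0;0 0 0 0'
```

```text
t: 8.45
tcp_pos: [551.4, 115.3, 138.4]
ee_rot: [0.771, 0.637, 0.0, 0.0]
contact_force: [0.4, 0.1, -2.5]
opening: 0.316
finger_force: 40.5
t: 8.75
tcp_pos: [551.5, 115.5, 137.8]
ee_rot: [0.771, 0.637, 0.0, 0.0]
contact_force: [-0.9, 0.5, 5.3]
opening: 0.322
finger_force: 41.2
```

```bash
python3 -m creep '0 0 0 0;0 0 0 0;0 0 0 0;0 0 0 0;0 0 0 0;0 0 -0.2 0;0 0 -0.5 0;0 0 -0.8 0' 0.4
python3 -m creep '0 0 -0.8 0;0 0 -0.6 0;0 0 0 0;0 0 0 0;0 0 0 0;0 0 0 0;0 0 0 0;0 0 0 0' 0
python3 - <<'E'
from h import *
im,C=snap("wrist","w3"); s=state(); print(s["tcp_pos"],s["joint_pos"].round(2),s["t"])
E
```

```text
t: 9.55
tcp_pos: [550.0, 114.9, 211.9]
ee_rot: [0.771, 0.637, -0.002, -0.001]
contact_force: [1.2, -0.2, -0.2]
opening: 0.6
finger_force: 0.0
t: 10.35
tcp_pos: [551.1, 115.3, 281.7]
ee_rot: [0.771, 0.637, -0.001, -0.0]
contact_force: [0.2, 0.7, -0.4]
opening: 1.001
finger_force: 0.0
[551.15707783 115.26615347 281.88236304] [ 0.11  0.37 -0.54  1.82  0.22  1.01 -0.7 ] 10.4
```

View pics/w3.png

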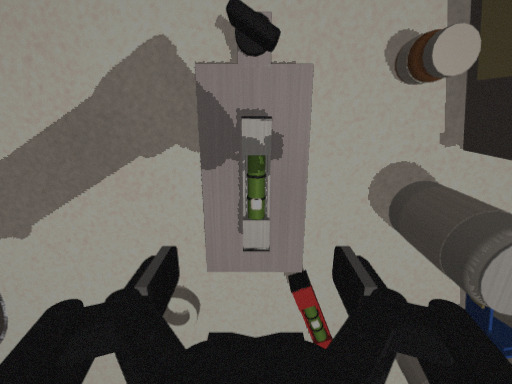

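The level now lies along the middle of the shelf, at (256,183). Its bubble is at (256,204), below the lines at rows 176 and 198, so it has drifted to the pivot end. The wing grip is at about (253,25), turned diagonally.

Run:
```python
from h import *
C=cam("wrist"); s=state(); im=cv2.imread("pics/w3.png")
cr=cv2.resize(np.hstack([im[0:70,215:295],im[145:215,216:296]]),None,fx=5,fy=5,interpolation=cv2.INTER_NEAREST); cr=cv2.convertScaleAbs(cr,alpha=2.5); cv2.imwrite("pics/c3.png",cr)
Rt=R.from_quat(s["ee_rot"]).as_matrix(); f=lambda u,v,z:(Rt.T@(pt(C,u,v,z)-s["tcp_pos"]))[:2].round(1)
for v in(154,176,187,198,204,222,118,250): print(v,f(256,v,94))
```

```text
154 [36.   1.5]
176 [14.2  1.5]
187 [2.8 1.5]
198 [-8.9  1.5]
204 [-15.4   1.5]
222 [-35.4   1.6]
118 [69.4  1.5]
250 [-68.6   1.6]
```

View pics/c3.png

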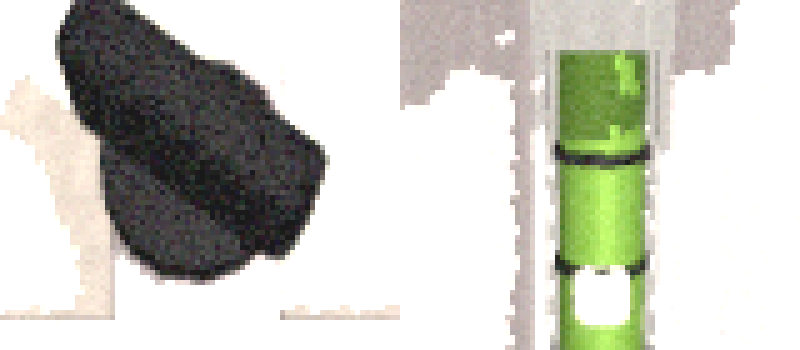

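Run:
```python
from h import *
C=cam("wrist"); s=state(); Rt=R.from_quat(s["ee_rot"]).as_matrix(); f=lambda u,v,z:(Rt.T@(pt(C,u,v,z)-s["tcp_pos"]))[:2]
q=lambda x,y:(215+x/5,y/5)
a,b=f(*q(100,0),122),f(*q(325,150),122); print(a,b,np.degrees(np.arctan2(*(b-a)[::-1])))
print("hub low rim",f(*q(185,280),80), "hub left",f(*q(103,170),85))
a,b=f(*q(100,140),85),f(*q(255,245),85); print("base edge",a,b,np.degrees(np.arctan2(*(b-a)[::-1])))
g=np.array([577.5,252.9,110]); print("grip tool",(Rt.T@(g-s["tcp_pos"])).round(1)); print((proj(C,[577.5,252.9,122])-[215,0])*5,(proj(C,[577.5,252.9,85])-[215,0])*5)
im=cv2.imread("pics/top0.png"); c=proj(cam("top"),[577.5,252.9,122]);print(c)
x,y=c.astype(int); w=im[y-10:y+11,x-10:x+11].max(2); print(w.min(), np.argwhere(w<50).mean(0)+[y-10,x-10])
```

```text
[152.67753752 -13.84746065] [133.74138942  19.33979227] 119.70843155972575
hub low rim [122.94055894  -2.12352612] hub left [139.33312396 -16.29769877]
base edge [143.87833379 -16.70782821] [127.70602691  10.35778349] 120.85925929264137
grip tool [140.2   0.  171.8]
[195.86730723 100.16014309] [196.82846526 164.40609706]
[170.0088522  179.57828589]
30 [181.36956522 170.92391304]
```

The zoomed crop shows the bubble about 17 mm off towards the pivot end, so the foot needs roughly 3.4 rad clockwise. The bar lies at 120° in the tool frame.

```bash
python3 -m creep '0.93 0 0 0;0.93 0 0 0;0.92 -0.01 0 0;0 0 0 -1;0 0 0 -1;0 0 0 -1;0 0 0 -1;0 0 0 -1' 0.4
python3 -m creep '0 0 0 -1;0 0 0 -1;0 0 0 -1;0 0 0 -1;0 0 0 -1;0 0 0 -1;0 0 0 -1;0 0 0 -1'
python3 -m creep '0 0 0 -0.1;0 0 0.6 0;0 0 0.6 0;0 0 0.6 0;0 0 0.36 0;0 0 0.18 0;0 0 0 0;0 0 0 0'
python3 -c "
from h import *
s=state();print(s['joint_pos'].round(2),s['tcp_pos'],s['t'])"
```

```text
t: 11.2
tcp_pos: [577.1, 251.9, 282.1]
ee_rot: [0.628, 0.778, -0.0, -0.0]
contact_force: [0.4, -0.2, -0.2]
opening: 0.598
finger_force: 0.0
t: 12.0
tcp_pos: [577.1, 251.8, 282.1]
ee_rot: [0.351, 0.936, -0.0, -0.0]
contact_force: [1.1, -0.6, 0.0]
opening: 0.597
finger_force: 0.0
t: 12.8
tcp_pos: [577.6, 252.5, 166.5]
ee_rot: [0.349, 0.937, 0.001, 0.001]
contact_force: [0.2, -0.1, 0.1]
opening: 0.599
finger_force: 0.0
[-0.01  0.66 -0.7   1.74  0.52  0.93 -0.07] [577.63509028 252.46841933 166.53148765] 12.8
```

```bash
python3 -m creep '0 0 0 0;0 0 0 0;0 0 0 0;0 0 0 0;0 0 0 0;0 0 0 0' 1 40
python3 -m creep '0 0 0 1;0 0 0 1;0 0 0 1;0 0 0 1'
```

```text
t: 13.4
tcp_pos: [577.7, 252.5, 166.4]
ee_rot: [0.349, 0.937, 0.001, 0.001]
contact_force: [-0.1, 1.7, 5.7]
opening: 0.135
finger_force: 43.3
t: 13.8
tcp_pos: [577.5, 252.0, 166.4]
ee_rot: [0.495, 0.869, 0.0, 0.001]
contact_force: [-1.6, -2.2, 7.3]
opening: 0.129
finger_force: 43.2
```

```bash
python3 -m creep '0 0 0 1;0 0 0 1;0 0 0 1;0 0 0 1;0 0 0 1;0 0 0 1;0 0 0 1;0 0 0 1'
python3 -m creep '0 0 0 1;0 0 0 1;0 0 0 1;0 0 0 1;0 0 0 1;0 0 0 1;0 0 0 1;0 0 0 1'
python3 -m creep '0 0 0 1;0 0 0 0;0 0 0 0'
python3 -m creep '0 0 0 0;0 0 0 0;0 0 0 0;0 0 0 0;0 0 -0.6 0;0 0 -0.7 0;0 0 0 0;0 0 0 0' 0.4
python3 -c "
from h import *
s=state();print(s['joint_pos'].round(2),s['tcp_pos'],s['t'])"
```

```text
t: 14.6
tcp_pos: [576.7, 251.6, 166.4]
ee_rot: [0.743, 0.669, -0.001, 0.0]
contact_force: [-3.6, -2.9, 10.7]
opening: 0.13
finger_force: 43.6
t: 15.4
tcp_pos: [576.0, 252.2, 166.4]
ee_rot: [0.916, 0.402, -0.001, -0.0]
contact_force: [-5.7, -0.8, 10.9]
opening: 0.132
finger_force: 43.8
t: 15.7
tcp_pos: [575.7, 252.3, 166.4]
ee_rot: [0.931, 0.366, -0.001, -0.0]
contact_force: [-5.6, -1.4, 11.7]
opening: 0.132
finger_force: 43.9
t: 16.5
tcp_pos: [577.5, 251.9, 231.2]
ee_rot: [0.931, 0.366, 0.001, 0.0]
contact_force: [-0.5, 0.1, 0.1]
opening: 0.597
finger_force: 0.0
[-0.27  0.5  -0.33  1.72  0.19  0.95 -1.49] [577.54298229 251.90736372 231.17584014] 16.5
```

```bash
R='0 0 0 -1;0 0 0 -1;0 0 0 -1;0 0 0 -1;0 0 0 -1;0 0 0 -1;0 0 0 -1;0 0 0 -1'
python3 -m creep '0 0 0 -1;0 0 0 -1;0 0 0 -1;0 0 0 -1;0 0 0 -1;0 0 0 -1;0 0 0 -1;0 0 0 -1'
python3 -m creep '0 0 0 -1;0 0 0 -1;0 0 0 -1;0 0 0 -1;0 0 0 -1;0 0 0 -1;0 0 0 -1;0 0 0 -1'
python3 -m creep '0 0 0 -1;0 0 0 -1;0 0 0 -1;0 0 0 -1;0 0 0 -1;0 0 0 -1;0 0 0 -1;0 0 0 -1'
python3 -m creep '0 0 0 -1;0 0 0 -1;0 0 0 -1;0 0 0 -1;0 0 0 -1;0 0 0 -1;0 0 0 -1;0 0 0 -1'
python3 -m creep '0 0 0 -1;0 0 0 -1;0 0 0 -1;0 0 0 -1;0 0 0 -1;0 0 0 -1;0 0 0 -1;0 0 0 -0.27'
python3 -c "
from h import *
s=state();print(s['joint_pos'].round(2),s['tcp_pos'],s['t'],s['ee_rot'],R.from_quat(s['ee_rot']).as_matrix().round(2).tolist())"
```

```text
t: 17.3
tcp_pos: [576.4, 251.3, 228.7]
ee_rot: [0.767, 0.641, -0.001, -0.0]
contact_force: [1.2, -0.1, -0.5]
opening: 0.601
finger_force: 0.0
t: 18.1
tcp_pos: [576.5, 251.4, 228.7]
ee_rot: [0.527, 0.85, -0.001, -0.001]
contact_force: [0.1, -0.5, 0.0]
opening: 0.601
finger_force: 0.0
t: 18.9
tcp_pos: [576.5, 251.4, 228.7]
ee_rot: [0.233, 0.973, -0.001, -0.001]
contact_force: [1.0, -0.3, 0.3]
opening: 0.599
finger_force: 0.0
t: 19.7
tcp_pos: [576.5, 251.4, 228.7]
ee_rot: [-0.085, 0.996, -0.0, -0.001]
contact_force: [-0.2, 1.0, -0.4]
opening: 0.603
finger_force: 0.0
t: 20.5
tcp_pos: [576.6, 251.4, 228.8]
ee_rot: [-0.366, 0.93, 0.0, -0.001]
contact_force: [0.5, 0.1, 0.0]
opening: 0.596
finger_force: 0.0
[ 0.19  0.7  -1.03  1.69  0.65  1.14  1.29] [576.57615694 251.40953643 228.83116492] 20.5 [-3.66481618e-01  9.30424492e-01  2.15027981e-04 -1.20099308e-03] [[-0.73, -0.68, -0.0], [-0.68, 0.73, -0.0], [0.0, 0.0, -1.0]]
```

```bash
python3 -m creep '0 0 0.5 0;0 0 0.5 0;0 0 0.25 0;0 0 0 0;0 0 0 0'
python3 -m creep '0 0 0 0;0 0 0 0;0 0 0 0;0 0 0 0;0 0 0 0;0 0 0 0;0 0 0 1;0 0 0 1' 1 40
python3 -m creep '0 0 0 1;0 0 0 1;0 0 0 1;0 0 0 1;0 0 0 1;0 0 0 1;0 0 0 1;0 0 0 1'
python3 -m creep '0 0 0 1;0 0 0 1;0 0 0 1;0 0 0 1;0 0 0 1;0 0 0 1;0 0 0 1;0 0 0 1'
python3 -m creep '0 0 0 1;0 0 0 0;0 0 0 0'
python3 -m creep '0 0 0 0;0 0 0 0;0 0 0 0;0 0 0 0;0 0 -0.6 0;0 0 -0.7 0;0 0 -0.7 0;0 0 -0.4 0' 0.4
python3 -c "
from h import *
s=state();print(s['joint_pos'].round(2),s['tcp_pos'],s['t'],np.degrees(np.arctan2(*R.from_quat(s['ee_rot']).as_matrix()[1::-1,0])))"
```

```text
t: 21.0
tcp_pos: [577.1, 252.2, 168.2]
ee_rot: [-0.366, 0.931, 0.0, 0.0]
contact_force: [0.3, -0.1, 1.3]
opening: 0.602
finger_force: 0.0
t: 21.8
tcp_pos: [576.8, 253.5, 169.1]
ee_rot: [-0.289, 0.957, 0.001, 0.001]
contact_force: [-3.5, 3.8, 6.7]
opening: 0.127
finger_force: 44.0
t: 22.6
tcp_pos: [576.7, 253.7, 169.1]
ee_rot: [0.026, 1.0, 0.001, 0.0]
contact_force: [-2.6, 3.6, 5.7]
opening: 0.126
finger_force: 44.0
t: 23.4
tcp_pos: [576.7, 253.9, 169.1]
ee_rot: [0.339, 0.941, 0.001, -0.0]
contact_force: [-1.9, 4.3, 5.1]
opening: 0.132
finger_force: 43.9
t: 23.7
tcp_pos: [576.6, 254.0, 169.1]
ee_rot: [0.375, 0.927, 0.001, -0.0]
contact_force: [-3.0, 5.5, 6.7]
opening: 0.124
finger_force: 44.0
t: 24.5
tcp_pos: [577.8, 252.2, 290.9]
ee_rot: [0.376, 0.927, 0.001, 0.001]
contact_force: [0.4, 0.0, -0.0]
opening: 0.601
finger_force: 0.0
[ 0.    0.51 -0.71  1.65  0.36  1.12 -0.01] [577.79626745 252.24437804 290.90915683] 24.5 135.79888830285412
```

```bash
python3 -m creep '-0.51 -0.78 0 0;-0.51 -0.78 0 0;-0.51 -0.78 0 0;0 0 0 0;0 0 0 0;0 0 0 0;0 0 0 0;0 0 0 0'
cat > bub.py <<'E'
from h import *; import sys
im,C=snap("wrist",sys.argv[1]); s=state(); hsv=cv2.cvtColor(im,cv2.COLOR_RGB2HSV)
u=np.array([np.cos(np.radians(79.1)),np.sin(np.radians(79.1))]); c0=np.array([551.2,115.4])
# rectify: shelf-frame patch at z=95, 0.5mm px; along (columns) -80..80 mm, across +-20
xs=np.arange(-80,80,.5); ys=np.arange(-20,20,.5); w=np.array([u[1],-u[0]])
M=np.array([[proj(C,np.r_[c0+a*u+b*w,94]) for a in xs] for b in ys],np.float32)
p=cv2.remap(im,M[...,0],M[...,1],cv2.INTER_LINEAR); h=cv2.cvtColor(p,cv2.COLOR_RGB2HSV)
g=cv2.inRange(h,(35,80,20),(85,255,255)); ys2,xs2=np.nonzero(g); a0,a1=np.percentile(xs[xs2],[.5,99.5]); mid=int(np.median(ys2))
b=(h[mid-4:mid+5,:,1]<70)&(h[mid-4:mid+5,:,2]>60); prof=b.mean(0); ok=(xs>a0+1)&(xs<a1-1)&(prof>.6); dk=xs[(xs>a0)&(xs<a1)&(h[mid-8:mid+9,:,2].mean(0)<45)]
print("vial",a0,a1,"bubble",xs[ok].min(),xs[ok].max(),"off",xs[ok].mean()-(a0+a1)/2,"dark",dk,"t",s["t"])
cv2.imwrite(f"pics/{sys.argv[1]}r.png",cv2.resize(cv2.convertScaleAbs(cv2.cvtColor(p,cv2.COLOR_RGB2BGR),alpha=2),None,fx=2.5,fy=2.5))
E
python3 bub.py w4
```

```text
t: 25.3
tcp_pos: [550.3, 116.2, 287.9]
ee_rot: [0.375, 0.927, 0.0, -0.0]
contact_force: [0.0, -0.3, 0.0]
opening: 0.604
finger_force: 0.0
vial -34.0 33.0 bubble -7.5 4.5 off -1.0 dark [-13.  -12.5 -12.  -11.5  11.   11.5  12. ] t 25.35
```

View pics/w4r.png

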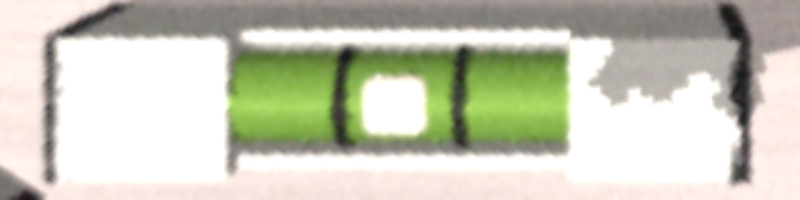

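The rectified crop shows the bubble lying between the lines (343 and 460 px), with its centre at 395 px. That is about 1.2 mm towards the pivot. I'll turn the tool for pressing and re-read once it has settled.

```bash
python3 -m creep '0 0 0 -1;0 0 0 -1;0 0 0 -1;0 0 0 -1;0 0 0 -1;0 0 0 -1;0 0 0 -1;0 0 0 -0.26' 0
python3 -m creep '0 0 0 0;0 0 0 0;0 0 0 0;0 0 0 0;0 0 0 0;0 0 0 0'
python3 bub.py w5
python3 -c "
from h import *
s=state();u=np.array([np.cos(np.radians(79.1)),np.sin(np.radians(79.1)),0]);Rt=R.from_quat(s['ee_rot']).as_matrix();print(np.degrees(np.arctan2(Rt[1,0],Rt[0,0])),Rt.T@(np.array([551.2,115.4,s['tcp_pos'][2]])-s['tcp_pos']))"
```

```text
t: 26.15
tcp_pos: [550.4, 115.2, 287.8]
ee_rot: [0.094, 0.996, 0.0, -0.0]
contact_force: [-0.3, -0.2, -0.2]
opening: 0.999
finger_force: 0.0
t: 26.75
tcp_pos: [550.4, 114.7, 287.9]
ee_rot: [0.095, 0.995, -0.0, 0.0]
contact_force: [0.1, 0.1, -0.3]
opening: 1.001
finger_force: 0.0
vial -34.0 33.0 bubble -7.5 4.5 off -1.0 dark [-13.  -12.5 -12.  -11.5  11.   11.5  12.   12.5] t 26.8
169.08088768187562 [-6.60676612e-01  8.65389167e-01  3.42140431e-05]
```

```bash
python3 -m creep '-0.04 0 0.5 0;0 0 0.6 0;0 0 0.6 0;0 0 0.3 0;0 0 0.1 0;0 0 0 0;0 0 0 0'
python3 -m creep '0 0 0.08 0;0 0 0.04 0;0 0 0 0;0 0 0 0'
```

```text
t: 27.5
tcp_pos: [553.1, 114.7, 184.2]
ee_rot: [0.095, 0.995, 0.0, 0.001]
contact_force: [-0.4, 0.4, 0.8]
opening: 1.0
finger_force: 0.0
t: 27.9
tcp_pos: [552.4, 114.3, 177.1]
ee_rot: [0.095, 0.995, -0.0, 0.0]
contact_force: [0.3, -0.6, 0.5]
opening: 1.001
finger_force: 0.0
```

```bash
python3 -m creep '0 0 0.04 0;0 0 0.04 0;0 0 0 0;0 0 0 0'; python3 bub.py w6
```

```text
t: 28.3
tcp_pos: [552.3, 114.3, 172.8]
ee_rot: [0.095, 0.995, -0.0, -0.0]
contact_force: [-0.7, 0.6, -0.7]
opening: 0.995
finger_force: 0.0
vial -33.655 33.0 bubble -7.0 4.5 off -0.9224999999999994 dark [-13.  -12.5 -12.  -11.5  10.5  11.   11.5  12.   12.5] t 28.35
```

View pics/w6.png

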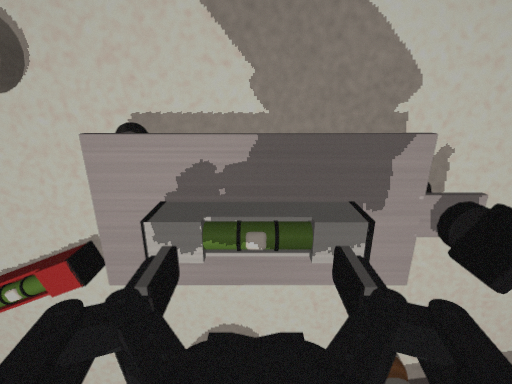

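The fingertips stand over both solid ends of the level, at about (163,265) and (347,265). The bubble lies between the lines at (256,240), and the wing is clear on the right.

```bash
python3 -m creep '0 0 0.04 0;0 0 0.02 0;0 0 0 0;0 0 0 0'
```

```text
t: 28.75
tcp_pos: [552.3, 114.3, 169.9]
ee_rot: [0.095, 0.995, -0.0, -0.0]
contact_force: [0.0, 0.5, 0.1]
opening: 0.997
finger_force: 0.0
```

```bash
python3 -m creep '0 0 0.04 0;0 0 0.02 0;0 0 0 0;0 0 0 0'
```

```text
t: 29.15
tcp_pos: [552.3, 114.3, 166.8]
ee_rot: [0.095, 0.995, -0.0, -0.0]
contact_force: [0.1, -0.2, -0.8]
opening: 0.999
finger_force: 0.0
```

```bash
python3 -m creep '0 0 0.03 0;0 0 0.02 0;0 0 0 0;0 0 0 0'
```

```text
t: 29.55
tcp_pos: [552.3, 114.3, 164.4]
ee_rot: [0.095, 0.995, -0.0, -0.0]
contact_force: [0.1, 0.2, 0.5]
opening: 1.003
finger_force: 0.0
```

```bash
python3 -m creep '0 0 0.04 0;0 0 0.04 0;0 0 0 0;0 0 0 0'
```

```text
t: 29.95
tcp_pos: [552.3, 114.3, 160.3]
ee_rot: [0.095, 0.995, -0.0, -0.0]
contact_force: [0.3, -1.0, -0.0]
opening: 1.002
finger_force: 0.0
```

```bash
python3 -m creep '0 0 0.02 0;0 0 0.02 0;0 0 0 0;0 0 0 0'
```

```text
t: 30.35
tcp_pos: [552.4, 114.3, 158.4]
ee_rot: [0.095, 0.995, 0.0, 0.0]
contact_force: [0.1, 0.1, -0.8]
opening: 0.999
finger_force: 0.0
```

```bash
python3 -m creep '0 0 0.02 0;0 0 0 0;0 0 0 0;0 0 0 0'
```

```text
t: 30.75
tcp_pos: [552.4, 114.3, 157.4]
ee_rot: [0.095, 0.995, 0.0, 0.0]
contact_force: [-1.1, 0.2, 0.5]
opening: 0.998
finger_force: 0.0
```

```bash
python3 -m creep '0 0 0.02 0;0 0 0 0;0 0 0 0;0 0 0 0'
```

```text
t: 31.15
tcp_pos: [552.3, 114.2, 156.4]
ee_rot: [0.095, 0.995, -0.0, -0.0]
contact_force: [0.0, -0.2, -0.1]
opening: 1.001
finger_force: 0.0
```

```bash
python3 -m creep '0 0 0.015 0;0 0 0 0;0 0 0 0;0 0 0 0'
```

```text
t: 31.55
tcp_pos: [552.4, 114.3, 155.6]
ee_rot: [0.095, 0.995, -0.0, -0.0]
contact_force: [-0.1, 0.2, -0.0]
opening: 0.996
finger_force: 0.0
```

```bash
python3 -m creep '0 0 0.02 0;0 0 0 0;0 0 0 0;0 0 0 0'
```

```text
t: 31.95
tcp_pos: [552.5, 114.4, 155.3]
ee_rot: [0.095, 0.995, -0.0, 0.0]
contact_force: [-1.1, -0.2, 5.6]
opening: 1.002
finger_force: 2.7
```

```bash
python3 -m creep '0 0 0.015 0;0 0 0 0;0 0 0 0;0 0 0 0'
```

```text
t: 32.35
tcp_pos: [552.6, 114.5, 155.1]
ee_rot: [0.095, 0.995, -0.0, 0.0]
contact_force: [-2.4, -0.9, 10.4]
opening: 0.994
finger_force: 5.2
```

```bash
python3 -m creep '0 0 0.008 0;0 0 0 0;0 0 0 0;0 0 0 0;0 0 0 0;0 0 0 0;0 0 0 0;0 0 0 0'; python3 -m creep '0 0 0 0;0 0 0 0;0 0 0 0;0 0 0 0;0 0 0 0;0 0 0 0;0 0 0 0;0 0 0 0';python3 bub.py w7
```

```text
t: 33.15
tcp_pos: [552.7, 114.5, 155.0]
ee_rot: [0.095, 0.995, -0.0, 0.001]
contact_force: [-3.0, -0.9, 13.8]
opening: 0.998
finger_force: 6.5
t: 33.95
tcp_pos: [552.6, 114.5, 155.0]
ee_rot: [0.095, 0.995, -0.0, 0.001]
contact_force: [-3.4, -0.2, 13.1]
opening: 1.001
finger_force: 6.5
vial -33.5 33.0 bubble -9.0 2.5 off -3.0 dark [-13.  -12.5 -12.  -11.5 -11.   10.5  11.   11.5  12.   12.5] t 34.0
```

View pics/w7.png

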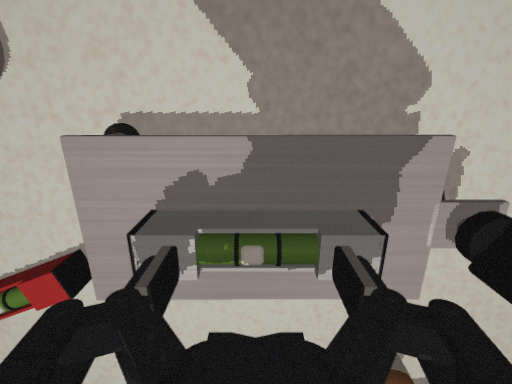

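Pressing makes the bubble shift about 2 mm towards the pivot, to (252,255), still between the lines but only just. I'll lift and turn the foot about 0.45 rad more.

```bash
python3 -m creep '0 0 -0.4 0;0 0 -0.6 0;0 0 -0.5 0;0.05 0.93 0 0;0 0.93 0 0;0 0.93 0 0;0 0 0 1;0 0 0 1'
python3 -m creep '0 0 0 1;0 0 0 1;0 0 0 1;0 0 0 1;0 0 0 1;0 0 0 0.26;0 0 0 0;0 0 0 0' 0.4
python3 -c "
from h import *
s=state();Rt=R.from_quat(s['ee_rot']).as_matrix();print(np.degrees(np.arctan2(Rt[1,0],Rt[0,0])),Rt.T@(np.array([577,253,167])-s['tcp_pos']))"
```

```text
t: 34.8
tcp_pos: [575.7, 254.2, 228.3]
ee_rot: [0.174, 0.985, 0.001, -0.0]
contact_force: [0.1, -2.0, 0.3]
opening: 0.998
finger_force: 0.0
t: 35.6
tcp_pos: [576.2, 251.7, 228.4]
ee_rot: [0.375, 0.927, -0.0, -0.0]
contact_force: [-1.0, -0.1, -0.4]
opening: 0.599
finger_force: 0.0
135.90533888832223 [ 0.32659687  1.43778186 61.44432151]
```

```bash
python3 -m creep '0 0.03 0.5 0;0 0 0.5 0;0 0 0.24 0;0 0 0 0;0 0 0 0'
python3 -m creep '0 0 0 0;0 0 0 0;0 0 0 0;0 0 0 0;0 0 0 0;0 0 0 0' 1 40
python3 -m creep '0 0 0 1;0 0 0 1;0 0 0 1;0 0 0 1;0 0 0 1;0 0 0 0.6;0 0 0 0;0 0 0 0'
python3 -m creep '0 0 0 0;0 0 0 0;0 0 0 0;0 0 0 0;0 0 -0.6 0;0 0 -0.7 0;0 0 -0.5 0;0 0 0 0' 0.4
python3 -c "
from h import *
s=state();Rt=R.from_quat(s['ee_rot']).as_matrix();a=np.degrees(np.arctan2(Rt[1,0],Rt[0,0]));print(a,(169.1-a)*np.pi/180/.08,Rt.T@(np.array([552.3,114.3,s['tcp_pos'][2]])-s['tcp_pos']),s['tcp_pos'])"
```

```text
t: 36.1
tcp_pos: [577.6, 253.1, 167.1]
ee_rot: [0.376, 0.927, 0.0, 0.0]
contact_force: [0.8, 0.1, -0.0]
opening: 0.598
finger_force: 0.0
t: 36.7
tcp_pos: [577.7, 252.8, 167.5]
ee_rot: [0.376, 0.927, 0.0, 0.001]
contact_force: [-0.8, -1.3, 5.5]
opening: 0.132
finger_force: 42.1
t: 37.5
tcp_pos: [577.3, 252.3, 167.5]
ee_rot: [0.573, 0.82, -0.0, 0.0]
contact_force: [-3.1, -3.2, 7.2]
opening: 0.135
finger_force: 42.5
t: 38.3
tcp_pos: [578.9, 254.1, 260.6]
ee_rot: [0.573, 0.82, 0.003, 0.002]
contact_force: [0.5, 0.1, -0.1]
opening: 0.601
finger_force: 0.0
110.14079888989144 12.862902296461126 [-122.11557852  -73.1442368    -0.61930033] [578.92593657 254.13467713 260.63931911]
```

```bash
python3 -m creep '-0.81 -0.48 0 0;-0.81 -0.48 0 0;-0.81 -0.48 0 0;0 0 0 -1;0 0 0 -1;0 0 0 -1;0 0 0 -1;0 0 0 -1'
python3 -m creep '0 0 0 -1;0 0 0 -1;0 0 0 -1;0 0 0 -1;0 0 0 -1;0 0 0 -1;0 0 0 -1;0 0 0 -0.86' 0
python3 -m creep '0 0 0 0;0 0 0 0'; python3 bub.py w8
python3 -c "
from h import *
s=state();Rt=R.from_quat(s['ee_rot']).as_matrix();a=np.degrees(np.arctan2(Rt[1,0],Rt[0,0]));print(a,Rt.T@(np.array([552.3,114.3,s['tcp_pos'][2]])-s['tcp_pos']),s['tcp_pos'])"
```

```text
t: 39.1
tcp_pos: [551.2, 113.7, 255.7]
ee_rot: [0.397, 0.918, -0.0, -0.0]
contact_force: [0.4, 0.5, -0.2]
opening: 0.602
finger_force: 0.0
t: 39.9
tcp_pos: [551.3, 113.8, 255.7]
ee_rot: [0.093, 0.996, -0.0, -0.001]
contact_force: [1.1, 0.5, 0.3]
opening: 0.999
finger_force: 0.0
t: 40.1
tcp_pos: [551.4, 113.8, 256.0]
ee_rot: [0.096, 0.995, -0.0, -0.0]
contact_force: [-0.0, 0.0, 0.2]
opening: 0.998
finger_force: 0.0
vial -34.0 33.0 bubble -5.5 7.0 off 1.25 dark [-13.  -12.5 -12.   10.5  11.   11.5  12. ] t 40.15
168.99509461054996 [-7.53277424e-01  6.00346158e-01 -4.86777543e-04] [551.44597269 113.85448908 256.10299747]
```

```bash
python3 -m creep '-0.01 0 0.5 0;0 0 0.6 0;0 0 0.5 0;0 0 0.2 0;0 0 0.1 0;0 0 0 0;0 0 0 0;0 0 0 0'
```

```text
t: 40.95
tcp_pos: [552.8, 114.1, 162.7]
ee_rot: [0.095, 0.995, 0.0, 0.001]
contact_force: [-0.7, 0.1, 0.2]
opening: 1.0
finger_force: 0.0
```

```bash
python3 -m creep '0 0 0.02 0;0 0 0.02 0;0 0 0 0;0 0 0 0;0 0 0 0'
```

```text
t: 41.45
tcp_pos: [552.1, 113.8, 159.5]
ee_rot: [0.095, 0.995, -0.0, -0.0]
contact_force: [-0.0, 0.3, -0.3]
opening: 1.0
finger_force: 0.0
```

```bash
python3 -m creep '0 0 0.03 0;0 0 0.03 0;0 0 0 0;0 0 0 0;0 0 0 0'
```

```text
t: 41.95
tcp_pos: [552.1, 113.9, 156.5]
ee_rot: [0.095, 0.995, 0.0, 0.0]
contact_force: [-0.0, 0.3, -0.8]
opening: 1.005
finger_force: 0.0
```

```bash
python3 -m creep '0 0 0.02 0;0 0 0 0;0 0 0 0;0 0 0 0'
```

```text
t: 42.35
tcp_pos: [552.2, 114.0, 155.7]
ee_rot: [0.095, 0.995, 0.0, 0.0]
contact_force: [-0.3, 0.5, 1.6]
opening: 1.003
finger_force: 0.8
```

```bash
python3 -m creep '0 0 0.02 0;0 0 0.01 0;0 0 0 0;0 0 0 0'
```

```text
t: 42.75
tcp_pos: [552.4, 114.1, 155.2]
ee_rot: [0.095, 0.995, -0.0, 0.001]
contact_force: [-1.7, -1.8, 10.8]
opening: 1.001
finger_force: 6.0
```

```bash
python3 -m creep '0 0 0.003 0;0 0 0 0;0 0 0 0;0 0 0 0;0 0 0 0;0 0 0 0;0 0 0 0;0 0 0 0'; python3 -m creep '0 0 0 0;0 0 0 0;0 0 0 0;0 0 0 0;0 0 0 0;0 0 0 0;0 0 0 0;0 0 0 0'; python3 -m creep '0 0 0 0;0 0 0 0;0 0 0 0;0 0 0 0;0 0 0 0;0 0 0 0;0 0 0 0;0 0 0 0';python3 bub.py w9
```

```text
t: 43.55
tcp_pos: [552.4, 114.1, 155.2]
ee_rot: [0.095, 0.995, -0.0, 0.001]
contact_force: [-2.7, -0.7, 13.0]
opening: 0.999
finger_force: 6.4
t: 44.35
tcp_pos: [552.4, 114.1, 155.2]
ee_rot: [0.095, 0.995, -0.0, 0.001]
contact_force: [-3.2, -0.7, 12.4]
opening: 0.999
finger_force: 6.4
t: 45.15
tcp_pos: [552.4, 114.1, 155.2]
ee_rot: [0.095, 0.995, -0.0, 0.001]
contact_force: [-2.7, -1.7, 13.2]
opening: 0.998
finger_force: 6.4
vial -34.0 33.0 bubble -7.0 4.5 off -0.75 dark [-13.  -12.5 -12.  -11.5  10.5  11.   11.5  12.   12.5] t 45.2
```

Steady at about 13 N with the bubble 0.75 mm off centre.

```bash
python3 -c "
from workcell import *
print(finish_job())"
```

```text
the job is handed in; nothing more can be done
None
```

I handed the job in at about 45 s, with the spirit level lying along the middle of the shelf, the levelling foot turned and released, and the arm still pressing the level at about 13 N with the bubble about 0.75 mm off centre; an earlier trial press put the bubble about 3 mm off, so I lifted, turned the foot about 0.45 rad more and pressed again.

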